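Hold a contact gauge square on a test strip

TASK

Lay the loose metal test strip flat on the sloped rest, between its end stops and lips, with the ringed end to the left as seen from the robot and the ring facing up, and let go of it. Then lift the probe out of its stand and hold its sprung tip inside the strip's ring, the probe square to the sloped strip, pressing gently so that the tip is pushed about half-way in. Finish while still holding it there; do not disturb the petri dish or the marker pen.

Things in the scene. Friction and masses are not known exactly. Their poses are not given: they have to be found in the camera images.
- strip: Loose plain steel test strip lying flat, 30 (x) x 110 (y) x 8 (z) mm, 0.09 kg (varies). Origin: centre of its underside; x across its width, y along its length towards the ringed end, z up out of the ringed face. Grasp it across its 30 mm width at mid-length.
- ring (a point): Centre of the thin dark circle (16 mm outer diameter) drawn on the strip's upper face, 28 mm from the strip's centre towards its +y end.
- rest: Fixed foot of the sloped specimen rest, 82 x 140 mm; origin under its centre, z up. On its plate two end stops 7 mm high leave 120 mm between them along the length; four lips 6 mm high along the long edges leave 42 mm between them across. No lips within 34 mm of mid-length: fingers have room there on both sides.
- rest_plate: Sloped aluminium plate of the rest, fixed, 64 (x) x 140 (y) mm, tilted 0.26 rad (15 degrees) down towards the robot, its centre 45 mm above the worktop. Origin: centre of its upper face; x up the slope (away from the robot), y along its length to the robot's left, z square out of the face. The strip lies here with its y along the plate's y.
- stand: Fixed white plastic probe stand, 70 x 70 mm foot, top plate 60 x 60 mm with its upper face 82 mm above the worktop and a 26 mm round hole through it at the middle, clear space below. Origin: under its centre, z up.
- probe: Gauge probe, 0.11 kg (varies), upright in the stand on its collar. Origin: on its axis under the collar; z along the axis, away from the tip. Collar 34 mm diameter, z 0 to 6 mm; black square grip 24 x 24 mm (faces along x and y), z 6 to 60; cap to z 64; barrel 20 mm diameter to z -50, nose to -60, tip to -72. Grasp the grip near z 35 from above; lift at least 75 mm to clear the stand.
- tip_point (a point): The lowest point of the probe's rounded steel tip (8 mm diameter ball end), on the probe's axis, 72 mm below the probe's origin while the tip is out.
- probe_tip (a joint): How far the sprung tip is pushed into the probe, m: 0 fully out, 0.010 fully in. The spring gives 1 N at the start of travel, 3 N half-way, 5 N fully in.
- petri_dish: Bystander: loose closed petri dish, 62 mm diameter, 16 mm high; origin: centre of its underside.
- marker_pen: Bystander: loose marker pen lying flat, 11 x 127 x 12 mm, along its y; origin: on the underside near mid-length.
Things that resemble listed ones, but are neither listed nor needed, are in the scene too. What is meant by the strip is not yellow, and is the larger of those in its own colour.

How it is judged (in metres and radians):
On the way, in this order (a step that is already met when the one before it is completed fails the run):
1. the strip lies flat on the sloped rest between its stops and lips, ringed end to the left, and is let go (z of strip in the frame of rest_plate between -0.003 and 0.004 m and x of strip in the frame of rest_plate between -0.009 and 0.009 m and y of strip in the frame of rest_plate between -0.009 and 0.009 m and y of ring in the frame of rest_plate above 0.015 m and angle between the z axis of strip and the z axis of rest_plate, either way round below 0.07 rad and contact force between the fingers and strip below 0.3 N), for 0.3 s.
2. the probe is lifted clear of its stand while the strip stays in the rest (all of step 1 and height (world z) of tip_point above 0.085 m and contact force between probe and stand below 0.1 N and contact force between the fingers and probe above 0.5 N), for 0.2 s.
At the end, for the whole second after the job is handed in: Strip let go, flat on the rest (4 mm, 4 degrees; centred within 9 mm), ringed end left. Gripper holds the probe, still, off the rest; its tip within 7.5 mm of the ring's centre, square to the strip within 0.13 rad, pushed in 2 to 8.5 mm, pressing 0.8 to 7 N (all of step 1 and x of tip_point in the frame of strip between -0.0075 and 0.0075 m and y of tip_point in the frame of strip between 0.0205 and 0.0355 m and distance between tip_point and ring below 0.008 m and angle between the z axis of probe and the z axis of strip, either way round below 0.13 rad and value of joint probe_tip between 0.002 and 0.0085 m and contact force between probe and strip between 0.8 and 7 N and contact force between the fingers and probe above 0.5 N and contact force between probe and rest below 0.3 N and linear speed of probe below 0.02 m/s); the arm keeps its last pose, push and grip.
It fails at once if the probe is pressed hard on the strip (over 20 N) (contact force between probe and strip above 20 N).
It fails at once if the petri dish or the marker pen is moved more than 25 mm (distance of any of petri_dish, marker_pen from where it was at the start of the episode above 0.025 m).
It also fails if it takes over 48 s, if anything falls off the work surface, if the arm or the gripper's body presses on something with over 40 N, if the wrist force passes 120 N, or if a joint passes its speed limit or range.

ROBOT

A 6-joint arm with a two-finger parallel gripper is mounted at the origin on a cart in front of the work surface, level with it; the furniture and walls round the work are solid. World frame = base frame: x ahead of the robot, y to its left, z up, the work surface at z = 0. Lengths are in mm, angles in rad, forces in N, time in s.
With the tool pointing down it reaches from about 375 to 975 mm from the base axis. Payload 3.8 kg.
Tool frame: the origin (TCP) lies at the very end of the fingers, on their centre line; the grasp point (between the pads) lies 19 mm behind it; z points along the fingers, y is the line along which they close (so a half turn about z gives the same grasp; the last joint's range is limited). The gripper opens to 88 mm and grips with 3 to 60 N. Pads are 18 mm wide; open, the fingers measure 123 mm over their backs; the gripper's body (75 mm by 187 mm) begins 45 mm behind the grasp point.
Start: joints at [1.276, 0.264, 1.604, -0, 1.274, -0.037], TCP at [172.092, 652.689, 238.706] pointing down, gripper open.
Joint ranges: [-2.63, 2.63], [-0.94, 2.18], [0.31, 2.57], [-1.31, 4.45], [0, 2.66], [-2.55, 2.55]. Speed limits (rad/s): [2.57, 2.57, 3.14, 3.14, 3.14, 3.14].

INTERFACE

Orientations are given as [roll, pitch, yaw] about the fixed x, y, z axes, in that order (R = Rz(yaw) Ry(pitch) Rx(roll)).
In Python, from bench import bot gives the robot as it stands. The module is installed in compiled form; this text tells all that it offers.
- The arm moves only by the tool drive_tool, never from a script. Its argument "plan" is a list of rows, each a list of 3 entries, a list of its own where there are three numbers: the shift along the tool's x, y, z in units of 25 mm (1.0 is 25 mm), then the turn, a rotation vector about the tool's x, y, z in rad, then the finger opening in mm, from 0 to 88.1. In form: [[[x, y, z], [rx, ry, rz], jaw], ...]. A call has 1 to 8 rows; each row is the pose to reach, as a shift and turn from the pose commanded when the call began, along the tool's axes at that moment; what a row does not reach only later rows make up. A row lasts 1/12 s, in which the tool goes at most 41.7 mm and 7.16 degrees, less where a joint would pass 70% of its speed; a pose out of reach is approached as far as the arm can. A call with a gripper value outside its range is refused whole. The fingers move at their own pace and stop on an object; the grip force is fixed at half the most. Time passes only in rows, so rows that repeat a pose let the fingers close. It gives the time, the measured TCP pose, the force, the opening and the grip force at its end, in the units of the state.
- bot.state(): the state, without advancing time (a new reading comes with each control period).
- bot.get_image(name): name is "scene" or "side" or "wrist"; returns a dict with "image" (400x640x3 uint8, red, green, blue), "fx", "fy", "cx", "cy" (pixels), "dist" ([k1, k2, p1, p2, k3] as OpenCV has them; the pictures are not rectified), "T" (4x4, takes a point from camera to world coordinates). Camera axes: x right, y down, z forward; pixel columns grow to the right and rows downward; lengths in mm; the calibration is good to about 2 mm. A picture is of the moment at which its call begins. There is no depth.
- bot.close_job(): hands the job in; it is judged then, once.
The state is a dict: "time": time; "joint_pos": joint angles; "joint_velocities": joint speeds; "tau": joint torques, N m; "eef_pos": TCP position; "ee_rot": TCP orientation; "force": force on the tool from outside, world axes, zero at the start; "torque": the same for the moment, N m; "width": opening from 0.0 (shut) to 1.0 (fully open); "gripper_force": force on a finger pad.
Only numpy, scipy, OpenCV 4.12 (cv2) and the standard library are available. Lean on these libraries where they do the work, as an engineer would, in place of code of your own. Each camera call takes 0.05 s, during which the arm holds its last target. There are 200 camera calls.

## Working session

There is one attempt and no reset: what is moved stays moved. The work goes in short steps, Python scripts to look and compute and a tool call to move; the robot and the scene stay as the last step left them, time stands still between calls to the robot, and variables do not carry over. Pictures are saved under pics/ and viewed, at most 10 in all, crops included, and the job is handed in when it is done.

Besides the shell and the picture viewer there is one more tool, called as name(argument=value, ...) on one line, values as JSON. drive_tool: Moves the arm, as the interface text tells. Its arguments: {"type":"object","properties":{"plan":{"type":"array"}},"required":["plan"]}

```bash
mkdir -p pics; cat > h.py <<'E'
import numpy as np, cv2, pickle
from scipy.spatial.transform import Rotation as R
from bench import bot
def snap(n,f):
    d=bot.get_image(n); pickle.dump(d,open(f'pics/{f}.pkl','wb')); cv2.imwrite(f'pics/{f}.png',d['image'][:,:,::-1]); return d
def load(f): return pickle.load(open(f'pics/{f}.pkl','rb'))
def px2w(d,uv,z):
    K=np.array([[d['fx'],0,d['cx']],[0,d['fy'],d['cy']],[0,0,1.]])
    p=cv2.undistortPoints(np.array(uv,float).reshape(-1,1,2),K,np.array(d['dist']))[:,0]
    r=np.c_[p,np.ones(len(p))]@d['T'][:3,:3].T; o=d['T'][:3,3]
    z=np.broadcast_to(z,len(p))
    return o+r*((z-o[2])/r[:,2])[:,None]
def w2px(d,P):
    K=np.array([[d['fx'],0,d['cx']],[0,d['fy'],d['cy']],[0,0,1.]])
    q=(np.array(P,float).reshape(-1,3)-d['T'][:3,3])@d['T'][:3,:3]
    return cv2.projectPoints(q,np.zeros(3),np.zeros(3),K,np.array(d['dist']))[0][:,0]
E
python3 - <<'E'
from h import *
for n in ('scene','side','wrist'):
    d=snap(n,n+'0'); print(n,d['T'].round(2).tolist(),d['fx'])
a=cv2.imread('pics/scene0.png');b=cv2.imread('pics/side0.png')
print(bot.state())
E
```

```text
scene [[0.81, -0.38, 0.44, -3.53], [-0.58, -0.55, 0.6, -503.95], [0.02, -0.75, -0.67, 785.31], [0.0, 0.0, 0.0, 1.0]] 404.15989245771306
side [[-1.0, -0.02, 0.04, 436.52], [-0.04, 0.49, -0.87, 969.02], [-0.01, -0.87, -0.49, 596.97], [0.0, 0.0, 0.0, 1.0]] 389.33718234310794
wrist [[0.26, 0.93, 0.26, 102.75], [0.97, -0.24, -0.07, 669.95], [-0.0, 0.27, -0.96, 383.32], [0.0, 0.0, 0.0, 1.0]] 299.45848656367724
{'time': 0.15, 'joint_pos': array([ 1.27610481e+00,  2.64566684e-01,  1.60502018e+00, -3.60530532e-06,
        1.27369728e+00, -3.68855657e-02]), 'joint_velocities': array([ 0.00036783, -0.00201832, -0.0045444 , -0.00047349, -0.00012013,
       -0.00077561]), 'tau': array([ 9.47268359e-05, -5.02847993e+01, -3.57468438e+01,  7.28830579e-02,
        2.50022777e-02, -8.93851734e-05]), 'eef_pos': array([171.93691419, 652.18563145, 237.70473089]), 'ee_rot': array([-3.13990219e+00, -5.89342365e-05,  2.88378771e+00]), 'force': array([-0.87026438, -0.7655899 ,  0.08791242]), 'torque': array([-0.003835  , -0.02123839, -0.02560915]), 'gripper_force': 0.0, 'width': 0.9985401757488125}
```

View pics/scene0.png

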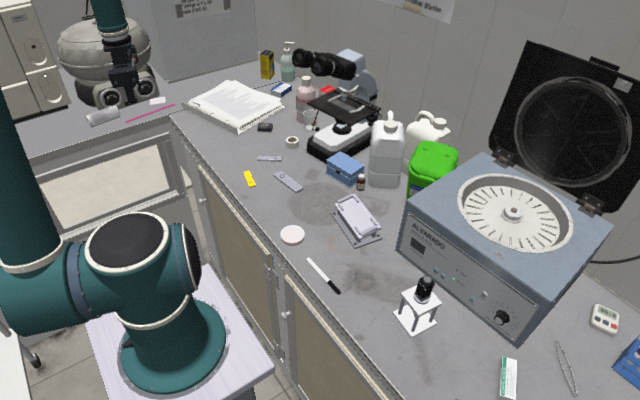

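View pics/side0.png

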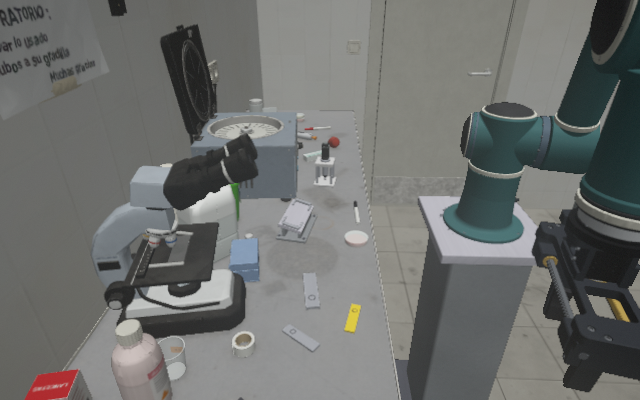

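The scene picture shows the robot at left. Strip look-alikes are the yellow one at scene (249,178) / side (352,318), a small grey one at scene (268,158) / side (301,338), and a larger grey one at scene (288,182) / side (311,290). The larger grey one is the strip. The rest is at scene (357,218), the stand and probe at (417,300), the dish at (292,235) and the pen at (323,275). Next is a close crop to check the choice.

```bash
python3 - <<'E'
from h import *
s,q=load('scene0'),load('side0')
a=s['image'][:,:,::-1];b=q['image'][:,:,::-1]
def c(i,x,y,w,h,k): return cv2.resize(i[y:y+h,x:x+w],None,fx=k,fy=k,interpolation=cv2.INTER_CUBIC)
m=np.vstack([np.hstack([c(a,240,150,80,50,5),c(b,270,260,100,100*5//8,4)]),np.hstack([c(a,325,190,80,60,5),c(b,265,190,80,60,5)])])
cv2.imwrite('pics/c1.png',m);print(m.shape)
print('strips',px2w(s,[(288,182),(268,158),(249,178)],8).round(),px2w(q,[(311,290),(301,338),(352,318)],8).round())
print('rest',px2w(s,[(357,216)],45).round(),px2w(q,[(296,216)],45).round())
print('stand',px2w(s,[(421,296)],82).round(),'dish',px2w(s,[(292,233)],16).round(),'pen',px2w(s,[(308,260),(338,291)],12).round())
E
```

```text
Traceback (most recent call last):
ValueError: all the input array dimensions except for the concatenation axis must match exactly, but along dimension 0, the array at index 0 has size 250 and the array at index 1 has size 248
```

```bash
python3 - <<'E'
from h import *
s,q=load('scene0'),load('side0')
a=s['image'][:,:,::-1];b=q['image'][:,:,::-1]
def c(i,x,y,w,h,k): return cv2.resize(i[y:y+h,x:x+w],None,fx=k,fy=k,interpolation=cv2.INTER_CUBIC)
m=np.vstack([np.hstack([c(a,240,150,80,50,5),c(b,285,265,80,50,5)]),np.hstack([c(a,325,190,80,60,5),c(b,265,190,80,60,5)])])
cv2.imwrite('pics/c1.png',m);print(m.shape)
print('strips',px2w(s,[(288,182),(268,158),(249,178)],8).round(),px2w(q,[(311,290),(301,338),(352,318)],8).round())
print('rest',px2w(s,[(357,216)],45).round(),px2w(q,[(296,216)],45).round())
print('stand',px2w(s,[(421,296)],82).round(),'dish',px2w(s,[(292,233)],16).round(),'pen',px2w(s,[(308,260),(338,291)],12).round())
E
```

```text
(550, 800, 3)
strips [[470. 297.   8.]
 [481. 435.   8.]
 [382. 380.   8.]] [[474. 311.   8.]
 [486. 446.   8.]
 [387. 391.   8.]]
rest [[522.  41.  45.]] [[527.  57.  45.]]
stand [[ 455. -244.   82.]] dish [[364. 109.  16.]] pen [[350.  15.  12.]
 [355. -98.  12.]]
```

View pics/c1.png

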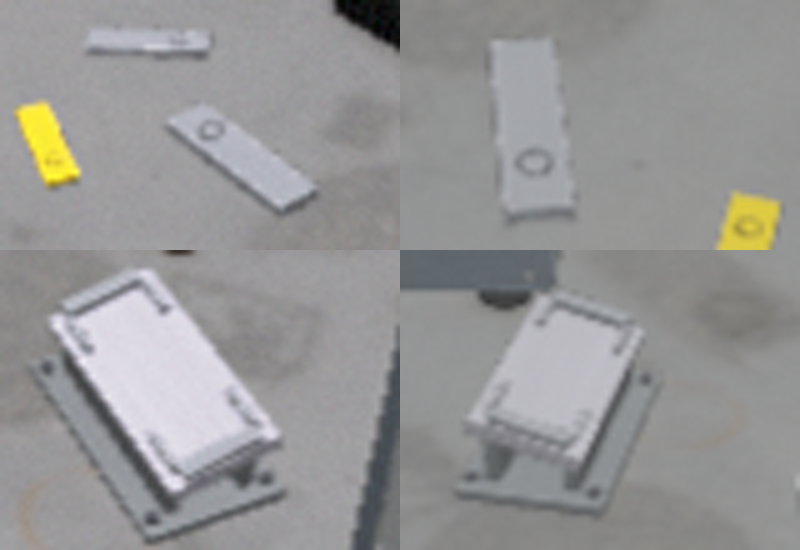

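The crop confirms it: the larger grey strip has its ring at the +y (left) end already, at scene about (282,175.6). The rest plate is clear. I'll compute poses from the corners.

```bash
cat >> h.py <<'E'
def cr(p,o,k=5): return [((x+.5)/k-.5+o[0],(y+.5)/k-.5+o[1]) for x,y in p]
E
python3 - <<'E'
from h import *
s,q=load('scene0'),load('side0')
A=px2w(s,cr([(167,124),(203,105),(317,188),(283,210),(211,130)],(240,150)),8)
B=px2w(q,cr([(90,40),(153,38),(176,208),(102,212),(134,162)],(285,265)),8)
for X in (A,B): print('strip',X.round(0)[:,:2].tolist(),X[:4].mean(0).round(1))
l,h=36.7,53.3
A=px2w(s,cr([(50,68),(152,20),(283,190),(178,240)],(325,190)),[l,h,h,l])
B=px2w(q,cr([(180,210),(68,170),(145,42),(243,78)],(265,190)),[l,h,h,l])
for X in (A,B):
  d=X[0]-X[3]+X[1]-X[2]
  print('rest',X.round(0)[:,:2].tolist(),X.mean(0).round(1),np.arctan2(-d[0],d[1]))
E
```

```text
strip [[451.0, 354.0], [479.0, 357.0], [493.0, 252.0], [466.0, 247.0], [470.0, 333.0]] [472.4 302.4   8. ]
strip [[496.0, 252.0], [467.0, 250.0], [453.0, 360.0], [484.0, 364.0], [472.0, 333.0]] [474.8 306.5   8. ]
rest [[509.0, 120.0], [567.0, 105.0], [540.0, -32.0], [486.0, -17.0]] [525.4  44.2  45. ] -0.1821251281701156
rest [[510.0, 122.0], [569.0, 111.0], [541.0, -30.0], [483.0, -19.0]] [525.5  46.   45. ] -0.19187258470169483
```

```bash
cat >> h.py <<'E'
def goal(p,Rg):
    s=bot.state(); R0=R.from_euler('xyz',s['ee_rot'])
    print('t',s['time'],'pos',s['eef_pos'].round(1),'w',s['width'].round(3),'F',s['force'].round(1),'gf',round(s['gripper_force'],1))
    print('shift',(R0.inv().apply(np.array(p)-s['eef_pos'])/25).round(3),'turn',(R0.inv()*Rg).as_rotvec().round(3))
def down(yaw): return R.from_euler('xyz',[np.pi,0,yaw])
E
python3 - <<'E'
from h import *
goal([473,304,160],down(1.707))
s=load('scene0')
print(px2w(s,[(345,182),(330,165),(310,150),(338,157),(310,90)],[0,0,0,0,200]).round())
E
```

```text
Traceback (most recent call last):
  File "h.py", line 20, in goal
    print('t',s['time'],'pos',s['eef_pos'].round(1),'w',s['width'].round(3),'F',s['force'].round(1),'gf',round(s['gripper_force'],1))
                                                        ^^^^^^^^^^^^^^^^
AttributeError: 'float' object has no attribute 'round'
```

```bash
sed -i "s/s\['width'\].round(3)/round(s['width'],3)/" h.py
python3 - <<'E'
from h import *
goal([473,304,160],down(1.707))
s=load('scene0')
print(px2w(s,[(345,182),(330,165),(310,150),(338,157),(310,90)],[0,0,0,0,200]).round())
E
```

```text
t 0.15 pos [171.9 652.2 237.7] w 0.999 F [-0.9 -0.8  0.1] gf 0.0
shift [-15.196 -10.392   3.125] turn [-2.000e-03  1.000e-03  1.177e+00]
[[617. 208.   0.]
 [630. 302.   0.]
 [624. 405.  -0.]
 [677. 321.   0.]
 [644. 436. 200.]]
```

drive_tool(plan=[[[-15.2,-10.4,1],[0,0,1.177],88],[[-15.2,-10.4,1],[0,0,1.177],88],[[-15.2,-10.4,1],[0,0,1.177],88],[[-15.2,-10.4,1],[0,0,1.177],88],[[-15.2,-10.4,1],[0,0,1.177],88],[[-15.2,-10.4,1],[0,0,1.177],88],[[-15.2,-10.4,1],[0,0,1.177],88],[[-15.2,-10.4,1],[0,0,1.177],88]])

```text
time: 0.82
eef_pos: [390.5, 399.1, 220.4]
ee_rot: [-3.141, 0.0, 1.878]
force: [0.2, -0.3, -0.7]
width: 1.001
gripper_force: 0.0
```

```bash
python3 - <<'E'
from h import *
goal([473,304,160],down(1.707))
E
```

```text
t 0.8167 pos [390.5 399.1 220.4] w 1.001 F [ 0.2 -0.3 -0.7] gf 0.0
shift [-4.623  1.996  2.414] turn [-0.     0.     0.171]
```

drive_tool(plan=[[[-4.6,2,2.4],[0,0,0.17],88],[[-4.6,2,2.4],[0,0,0.17],88],[[-4.6,2,2.4],[0,0,0.17],88],[[-4.6,2,2.4],[0,0,0.17],88],[[-4.6,2,2.4],[0,0,0.17],88],[[-4.6,2,2.4],[0,0,0.17],88]])

```text
time: 1.32
eef_pos: [472.5, 306.6, 160.2]
ee_rot: [-3.14, -0.0, 1.712]
force: [0.7, 0.2, 0.2]
width: 0.999
gripper_force: 0.0
```

```bash
python3 - <<'E'
from h import *
snap('wrist','w1')
goal([473,304,160],down(1.707))
E
```

```text
t 1.3667 pos [472.5 307.6 161. ] w 0.998 F [-0.2  0.8 -0.1] gf 0.0
shift [-0.146 -0.002  0.04 ] turn [-0.    -0.001  0.006]
```

View pics/w1.png

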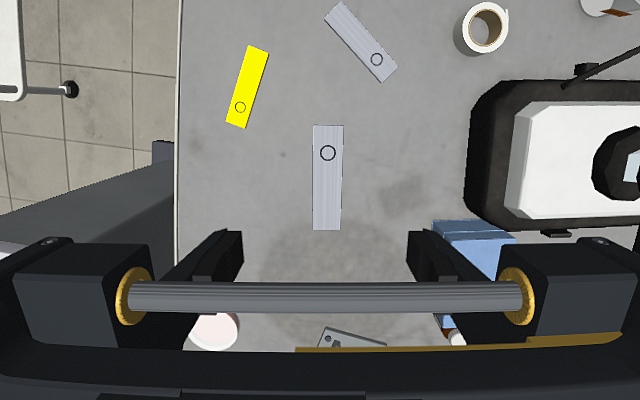

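The wrist view shows the strip at (327,178), ring at (328,153), nearly square to the jaw. The small grey one is at (360,42), yellow at (247,87), and the blue box edge at (433,222).

```bash
python3 - <<'E'
from h import *
d=load('w1')
X=px2w(d,[(313,125),(342,125),(342,230),(313,230),(328,153)],8);print(X.round(1).tolist(),X[:4].mean(0))
a=(X[0]+X[1]-X[2]-X[3])/2;print(np.linalg.norm(a),np.arctan2(-a[0],a[1]))
Y=px2w(d,[(325,16),(340,3),(397,67),(383,81)],8)[:,:2];print(Y.round(),np.linalg.norm(Y[0]-Y[3]),np.linalg.norm(Y[0]-Y[1]))
for z in (0,40,60,80): print(z,px2w(d,[(433,222),(500,222),(448,325)],z).round().tolist())
print(w2px(load('side0'),[[560,260,0],[560,260,40],[560,260,60]]))
E
```

```text
[[452.1, 359.7, 8.0], [480.0, 363.7, 8.0], [497.1, 255.1, 8.0], [466.4, 250.7, 8.0], [470.4, 334.7, 8.0]] [473.89665199 307.28423669   8.        ]
109.93265758150831 0.14331924421442666
[[450. 457.]
 [462. 470.]
 [523. 424.]
 [512. 409.]] 78.16610059032706 17.191618682110114
0 [[596.0, 275.0, 0.0], [671.0, 285.0, 0.0], [649.0, 144.0, 0.0]]
40 [[578.0, 288.0, 40.0], [644.0, 297.0, 40.0], [624.0, 174.0, 40.0]]
60 [[570.0, 295.0, 60.0], [630.0, 303.0, 60.0], [612.0, 190.0, 60.0]]
80 [[561.0, 301.0, 80.0], [616.0, 309.0, 80.0], [600.0, 205.0, 80.0]]
[[275.28755166 276.80243226]
 [274.36359529 263.19774525]
 [273.88586439 256.17334864]]
```

```bash
python3 - <<'E'
from h import *
goal([474,306,3],down(1.714))
E
```

```text
t 1.3667 pos [472.5 307.6 161. ] w 0.998 F [-0.2  0.8 -0.1] gf 0.0
shift [-0.077  0.051  6.32 ] turn [-0.    -0.001 -0.001]
```

drive_tool(plan=[[[-0.08,0.05,1.6],[0,0,0],60],[[-0.08,0.05,3.2],[0,0,0],60],[[-0.08,0.05,4.5],[0,0,0],60],[[-0.08,0.05,5.5],[0,0,0],60],[[-0.08,0.05,6.1],[0,0,0],60],[[-0.08,0.05,6.2],[0,0,0],60],[[-0.08,0.05,6.2],[0,0,0],60]])

```text
time: 1.95
eef_pos: [473.1, 306.4, 5.4]
ee_rot: [-3.14, 0.0, 1.716]
force: [-0.1, 0.2, 0.5]
width: 0.681
gripper_force: 0.0
```

```bash
python3 - <<'E'
from h import *
goal([474,306,3],down(1.714))
E
```

```text
t 1.95 pos [473.1 306.4   5.4] w 0.681 F [-0.1  0.2  0.5] gf 0.0
shift [-0.022  0.032  0.097] turn [-0.001  0.     0.002]
```

drive_tool(plan=[[[0,0.03,0.08],[0,0,0],60],[[0,0.03,0.1],[0,0,0],20],[[0,0.03,0.1],[0,0,0],20],[[0,0.03,0.1],[0,0,0],20],[[0,0.03,0.1],[0,0,0],20],[[0,0.03,0.1],[0,0,0],20],[[0,0.03,0.1],[0,0,0],20],[[0,0.03,0.1],[0,0,0],20]])

```text
time: 2.62
eef_pos: [475.5, 305.3, 3.8]
ee_rot: [3.141, -0.0, 1.713]
force: [-0.8, -1.1, 5.3]
width: 0.331
gripper_force: 30.0
```

```bash
python3 - <<'E'
from h import *
th=-0.187
Rp=R.from_euler('z',th)*R.from_euler('y',-0.26)  # x up slope
print(Rp.as_matrix().round(2))
# tool: y along plate x, z = -plate z, x = y cross z
Rg=Rp*R.from_matrix(np.array([[0,1,0],[1,0,0],[0,0,-1]]).T)
print(Rg.as_euler('xyz'))
c=np.array([525.5,45.,45]); 
goal(c+Rp.apply([0,0,80]),Rg)
E
```

```text
[[ 0.95  0.19 -0.25]
 [-0.18  0.98  0.05]
 [ 0.26 -0.    0.97]]
[2.88159265 0.         1.38379633]
t 2.6167 pos [475.5 305.3   3.8] w 0.331 F [-0.8 -1.1  5.3] gf 30.0
shift [-10.325  -0.275  -4.744] turn [-0.257 -0.043  0.328]
```

Gripped at about 29 mm. Lift, then go above the rest, tilted.

drive_tool(plan=[[[0,0,-1.5],[0,0,0],20],[[0,0,-3],[0,0,0],20],[[-1,0,-4.5],[-0.03,0,0.04],20],[[-2.5,-0.1,-4.75],[-0.08,-0.01,0.1],20],[[-4,-0.1,-4.75],[-0.14,-0.02,0.16],20],[[-5.5,-0.2,-4.75],[-0.19,-0.03,0.22],20],[[-7,-0.2,-4.75],[-0.23,-0.04,0.28],20],[[-8.5,-0.28,-4.75],[-0.257,-0.043,0.328],20]])

```text
time: 3.28
eef_pos: [497.2, 92.3, 121.4]
ee_rot: [2.881, 0.0, 1.382]
force: [1.7, -0.1, -1.2]
width: 0.331
gripper_force: 30.0
```

```bash
cat >> h.py <<'E'
def plate(c=(525.5,45.,45),th=-0.187):
    Rp=R.from_euler('z',th)*R.from_euler('y',-0.26)
    return np.array(c),Rp,Rp*R.from_matrix(np.array([[0,1,0],[1,0,0],[0,0,-1]]).T)
E
python3 - <<'E'
from h import *
c,Rp,Rg=plate()
goal(c+Rp.apply([0,0,80]),Rg)
E
```

```text
t 3.2833 pos [497.2  92.3 121.4] w 0.331 F [ 1.7 -0.1 -1.2] gf 30.0
shift [-1.648  0.63   0.131] turn [ 0.001  0.001 -0.002]
```

drive_tool(plan=[[[-0.8,0.4,0],[0,0,0],20],[[-1.65,0.63,0.1],[0,0,0],20],[[-1.65,0.63,0.1],[0,0,0],20],[[-1.65,0.63,0.1],[0,0,0],20],[[-1.65,0.63,0.1],[0,0,0],20]])

```text
time: 3.7
eef_pos: [505.9, 50.6, 123.1]
ee_rot: [2.883, 0.0, 1.383]
force: [0.1, -0.1, -1.8]
width: 0.334
gripper_force: 30.0
```

```bash
python3 - <<'E'
from h import *
snap('wrist','w2');snap('scene','s2');snap('side','q2')
c,Rp,Rg=plate()
goal(c+Rp.apply([0,0,80]),Rg)
a=load('w2')['image'][:,:,::-1]
k=lambda i,x,y,w,h,f: cv2.resize(i[y:y+h,x:x+w],None,fx=f,fy=f,interpolation=cv2.INTER_CUBIC)
b=load('s2')['image'][:,:,::-1];e=load('q2')['image'][:,:,::-1]
cv2.imwrite('pics/c2.png',np.vstack([k(a,200,50,266,100,3)[:, :798],np.hstack([k(b,310,170,133,100,3),k(e,240,170,133,100,3)])]))
E
```

```text
t 3.85 pos [506.1  51.4 123.3] w 0.331 F [-0.3 -0.2 -0.9] gf 30.0
shift [-0.107 -0.024  0.034] turn [-0.001 -0.     0.001]
```

View pics/w2.png

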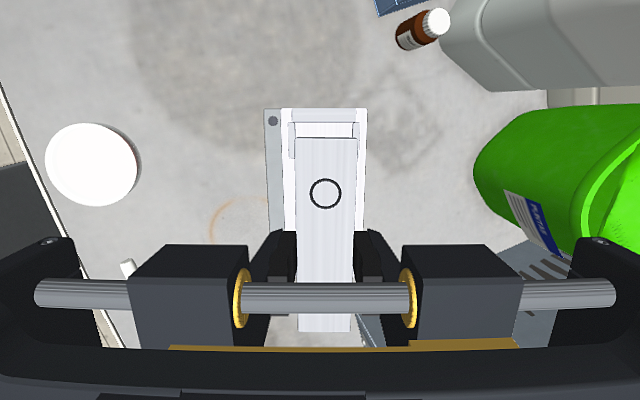

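The wrist view shows the strip held with its ring at (326,193), its end edge at row 138 (297 to 355), and the plate's left end behind it with corners near (282,108) and (367,108). The dish is at (93,163), clear. I'll check these in the plate frame.

```bash
python3 - <<'E'
from h import *
d=load('w2');c,Rp,Rg=plate();s=bot.state()
def pp(uv,h):
    K=np.array([[d['fx'],0,d['cx']],[0,d['fy'],d['cy']],[0,0,1.]])
    p=cv2.undistortPoints(np.array(uv,float).reshape(-1,1,2),K,np.array(d['dist']))[:,0]
    r=Rp.inv().apply(np.c_[p,np.ones(len(p))]@d['T'][:3,:3].T);o=Rp.inv().apply(d['T'][:3,3]-c)
    return (o+r*((h-o[2])/r[:,2])[:,None]).round(1)
tz=Rp.inv().apply(s['eef_pos']-c);print('tcp',tz)
print('plate corners want (-32,70),(32,70)',pp([(282,108),(367,108),(281,232)],0).tolist())
print('strip end/ring/otherend',pp([(297,138),(355,138),(326,193),(299,332),(350,332)],tz[2]-3.8+8).tolist())
a=cv2.resize(d['image'][90:190,255:385,::-1],None,fx=6,fy=6,interpolation=cv2.INTER_CUBIC);cv2.imwrite('pics/c2.png',a)
E
```

```text
tcp [ 0.5936463   2.67504276 80.83896632]
plate corners want (-32,70),(32,70) [[-31.9, 72.6, 0.0], [30.3, 72.6, 0.0], [-36.5, -25.1, 0.0]]
strip end/ring/otherend [[-13.5, 58.7, 85.0], [13.6, 58.6, 85.0], [0.1, 31.9, 85.0], [-15.4, -51.0, 85.0], [13.9, -51.0, 85.0]]
```

View pics/c2.png

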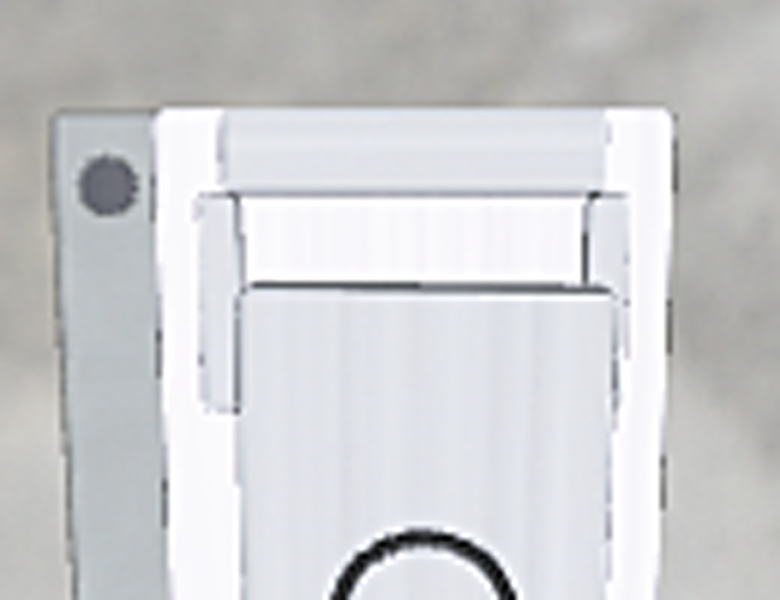

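The crop shows the end stop, both lips and the plate corners, at (280.9,108) and (367,108.7). The edges at row 156.7 are 282.2 and 365.5. The strip's end is centred at px 326 and the plate at 324.

```bash
python3 - <<'E'
from h import *
d=load('w2');c,Rp,Rg=plate();s=bot.state()
def pp(uv,h):
    K=np.array([[d['fx'],0,d['cx']],[0,d['fy'],d['cy']],[0,0,1.]])
    p=cv2.undistortPoints(np.array(uv,float).reshape(-1,1,2),K,np.array(d['dist']))[:,0]
    r=Rp.inv().apply(np.c_[p,np.ones(len(p))]@d['T'][:3,:3].T);o=Rp.inv().apply(d['T'][:3,3]-c)
    return (o+r*((h-o[2])/r[:,2])[:,None]).round(1)
print(pp([(280.9,108),(367,108.7),(282.2,156.7),(365.5,156.7),(283,188),(365,188)],0).tolist())
print('strip',pp([(295,138),(357,138.5),(294.7,188),(356.7,188)],85).tolist())
goal(c+Rp.apply([-0.7+.3,2.3-1.1,30]),Rg)
goal(c+Rp.apply([-0.7+.3,2.3-1.1,5]),Rg)
E
```

```text
[[-32.7, 72.6, 0.0], [30.3, 72.1, 0.0], [-33.0, 36.8, 0.0], [30.4, 36.7, 0.0], [-33.4, 12.1, 0.0], [30.9, 12.1, 0.0]]
strip [[-14.5, 58.7, 85.0], [14.6, 58.4, 85.0], [-15.3, 34.4, 85.0], [15.1, 34.4, 85.0]]
t 3.85 pos [506.1  51.4 123.3] w 0.331 F [-0.3 -0.2 -0.9] gf 30.0
shift [-0.059 -0.038  2.034] turn [-0.001 -0.     0.001]
t 3.85 pos [506.1  51.4 123.3] w 0.331 F [-0.3 -0.2 -0.9] gf 30.0
shift [-0.06  -0.036  3.034] turn [-0.001 -0.     0.001]
```

drive_tool(plan=[[[-0.06,-0.06,0.8],[0,0,0],20],[[-0.06,-0.06,1.6],[0,0,0],20],[[-0.06,-0.06,2.2],[0,0,0],20],[[-0.06,-0.06,2.6],[0,0,0],20],[[-0.06,-0.06,2.8],[0,0,0],20],[[-0.06,-0.06,2.8],[0,0,0],20],[[-0.06,-0.06,2.8],[0,0,0],20]])

```text
time: 4.43
eef_pos: [522.5, 46.2, 55.6]
ee_rot: [2.882, 0.0, 1.385]
force: [0.7, 0.0, -1.0]
width: 0.331
gripper_force: 30.0
```

```bash
python3 - <<'E'
from h import *
c,Rp,Rg=plate()
goal(c+Rp.apply([-0.9,1.1,4]),Rg)
E
```

```text
t 4.4333 pos [522.5  46.2  55.6] w 0.331 F [ 0.7  0.  -1. ] gf 30.0
shift [ 0.018 -0.021  0.284] turn [-0.001  0.     0.001]
```

Lower in small steps until the force shows contact.

drive_tool(plan=[[[0,-0.02,0.1],[0,0,0],20],[[0,-0.02,0.2],[0,0,0],20],[[0,-0.02,0.25],[0,0,0],20],[[0,-0.02,0.28],[0,0,0],20],[[0,-0.02,0.28],[0,0,0],20]])

```text
time: 4.85
eef_pos: [523.5, 45.5, 48.6]
ee_rot: [2.882, 0.0, 1.384]
force: [-0.2, 0.6, -1.4]
width: 0.329
gripper_force: 30.0
```

```bash
python3 - <<'E'
from h import *
c,Rp,Rg=plate()
goal(c+Rp.apply([-0.9,1.1,4]),Rg)
E
```

```text
t 4.85 pos [523.5  45.5  48.6] w 0.329 F [-0.2  0.6 -1.4] gf 30.0
shift [0.037 0.005 0.002] turn [-0.  0.  0.]
```

drive_tool(plan=[[[0.03,0,0.02],[0,0,0],20],[[0.03,0,0.04],[0,0,0],20],[[0.03,0,0.06],[0,0,0],20],[[0.03,0,0.06],[0,0,0],20]])

```text
time: 5.18
eef_pos: [523.8, 45.8, 48.5]
ee_rot: [2.883, 0.001, 1.384]
force: [-10.5, -1.6, 13.7]
width: 0.331
gripper_force: 30.0
```

Contact is felt. Open and retreat square to the plate.

drive_tool(plan=[[[0.03,0,0.03],[0,0,0],55],[[0.03,0,0.03],[0,0,0],55],[[0.03,0,0.03],[0,0,0],55],[[0.03,0,0],[0,0,0],55],[[0.03,0,-1],[0,0,0],60],[[0.03,0,-2.5],[0,0,0],70],[[0.03,0,-4],[0,0,0],70],[[0.03,0,-5],[0,0,0],70]])

```text
time: 5.85
eef_pos: [493.2, 53.3, 171.0]
ee_rot: [2.88, -0.001, 1.384]
force: [0.4, 0.6, 1.2]
width: 0.794
gripper_force: 0.0
```

```bash
python3 - <<'E'
from h import *
a=snap('wrist','w3')['image'][:,:,::-1];b=snap('scene','s3')['image'][:,:,::-1]; e=snap('side','q3')['image'][:,:,::-1]
k=lambda i,x,y,w,h,f: cv2.resize(i[y:y+h,x:x+w],None,fx=f,fy=f,interpolation=cv2.INTER_CUBIC)
cv2.imwrite('pics/c3.png',np.hstack([k(a,230,90,200,300,2),k(b,375,255,100,150,4)[:600]]) )
goal([455,-244,200],down(1.38))
E
```

```text
Traceback (most recent call last):
ValueError: all the input array dimensions except for the concatenation axis must match exactly, but along dimension 0, the array at index 0 has size 600 and the array at index 1 has size 580
```

```bash
python3 - <<'E'
from h import *
a,b,e=[load(n)['image'][:,:,::-1] for n in ('w3','s3','q3')]
k=lambda i,x,y,w,h,f: cv2.resize(i[y:y+h,x:x+w],None,fx=f,fy=f,interpolation=cv2.INTER_CUBIC)
cv2.imwrite('pics/c3.png',np.hstack([k(a,230,90,200,290,2),k(b,380,260,80,116,5)]) )
goal([455,-244,200],down(1.38))
E
```

```text
t 6.0 pos [494.6  53.4 171.1] w 0.795 F [-0.1 -0.3 -0.3] gf 0.0
shift [-11.98    0.936  -0.966] turn [ 0.265 -0.002  0.004]
```

View pics/c3.png

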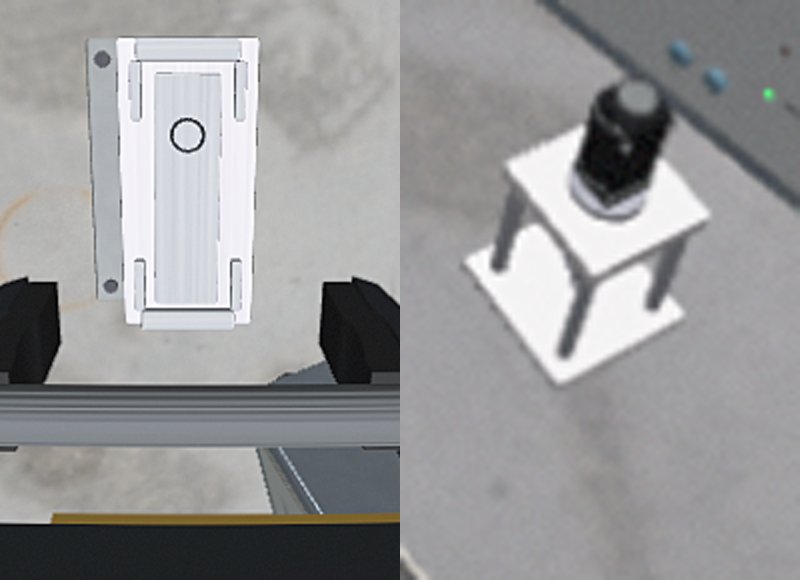

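The strip lies flat between stops and lips, centred, with its ring at wrist (323,157) on the left. The probe stands upright in the stand at scene (421.5,297.6), its grip slightly rotated. I'll compute the stand and ring positions.

```bash
python3 - <<'E'
from h import *
d=load('w3');c,Rp,Rg=plate()
K=np.array([[d['fx'],0,d['cx']],[0,d['fy'],d['cy']],[0,0,1.]])
def pp(uv,h):
    p=cv2.undistortPoints(np.array(uv,float).reshape(-1,1,2),K,np.array(d['dist']))[:,0]
    r=Rp.inv().apply(np.c_[p,np.ones(len(p))]@d['T'][:3,:3].T);o=Rp.inv().apply(d['T'][:3,3]-c)
    return (o+r*((h-o[2])/r[:,2])[:,None])
f=lambda x,y:((x+.5)/2-.5+230,(y+.5)/2-.5+90)
X=pp([f(187,135),f(187,72),f(188,303)],8);print('ring, ends (plate est frame)',X.round(1),'world ring',c+Rp.apply(X[0]))
print('plate corners',pp([f(119,38),f(259,39),f(128,324),f(250,324)],0).round(1).tolist())
s=load('s3')
print(px2w(s,cr([(207.5,188),(105,162),(193,278),(310,214),(240,95)],(380,260)),[82,82,82,82,146]).round(1))
print('centrifuge',px2w(s,[(400,237),(520,335)],[0,0]).round())
print(bot.state()['joint_pos'].round(2))
E
```

```text
ring, ends (plate est frame) [[ -1.8  30.2   8. ]
 [ -1.8  58.    8. ]
 [ -1.4 -52.2   8. ]] world ring [527.36816048  75.38356677  52.26387037]
plate corners [[-32.1, 72.6, 0.0], [30.3, 72.1, 0.0], [-32.0, -67.5, 0.0], [30.1, -67.6, 0.0]]
[[ 453.5 -246.3   82. ]
 [ 427.6 -212.2   82. ]
 [ 417.9 -272.9   82. ]
 [ 478.9 -279.9   82. ]
 [ 453.7 -246.8  146. ]]
centrifuge [[ 597.  -51.    0.]
 [ 613. -413.    0.]]
[ 0.11 -0.18  2.22 -0.1   0.85  0.35]
```

```bash
python3 - <<'E'
from h import *
goal([453.5,-246.5,210],down(1.41))
E
```

```text
t 6.0 pos [494.6  53.4 171.1] w 0.795 F [-0.1 -0.3 -0.3] gf 0.0
shift [-12.089   1.002  -1.363] turn [ 0.265  0.002 -0.026]
```

drive_tool(plan=[[[-0.5,0,-1.8],[0.05,0,0],75],[[-2,0.3,-2.2],[0.13,0,-0.02],75],[[-3.5,0.4,-2.2],[0.2,0,-0.026],75],[[-5,0.6,-2],[0.265,0,-0.026],75],[[-6.5,0.8,-1.6],[0.265,0,-0.026],75],[[-8,1,-1.4],[0.265,0,-0.026],75],[[-9.5,1,-1.4],[0.265,0,-0.026],75],[[-11,1,-1.4],[0.265,0,-0.026],75]])

```text
time: 6.67
eef_pos: [455.1, -221.5, 205.3]
ee_rot: [-3.132, 0.002, 1.409]
force: [0.3, 0.1, -0.3]
width: 0.85
gripper_force: 0.0
```

drive_tool(plan=[[[-1.1,0,0],[0,0,0],75],[[-1.1,0,0],[0,0,0],75],[[-1.1,0,0],[0,0,0],75],[[-1.1,0,0],[0,0,0],75]])

```text
time: 7.0
eef_pos: [451.4, -246.5, 206.5]
ee_rot: [-3.133, 0.002, 1.409]
force: [-0.1, 0.7, -0.4]
width: 0.855
gripper_force: 0.0
```

```bash
python3 - <<'E'
from h import *
snap('wrist','w4')
goal([453.5,-246.5,98],down(1.41))
print(bot.state()['joint_pos'].round(2))
E
```

```text
t 7.05 pos [ 451.7 -246.1  206.9] w 0.852 F [-0.7 -0.1  0. ] gf 0.0
shift [0.005 0.108 4.356] turn [-0.008  0.002  0.   ]
[-0.54 -0.01  1.97 -0.01  1.19 -0.38]
```

View pics/w4.png

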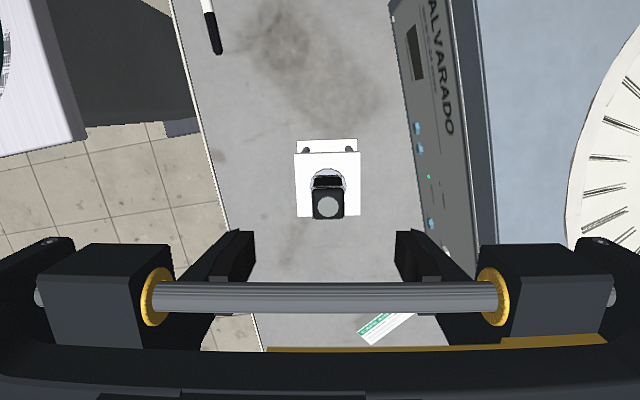

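The wrist view shows the stand top (294–360, 153–217) and the probe's cap at (328.5,207), with the grip aligned to the jaw. The pen is at (213,30), clear. Checking the probe's position.

```bash
python3 - <<'E'
from h import *
d=load('w4')
print(px2w(d,[(328.5,207),(294,154),(360,153),(360,216),(297,217),(314,218),(344,219),(313,190),(344,190)],[146]+[82]*4+[142]*4).round(1))
E
```

```text
[[ 452.8 -245.4  146. ]
 [ 426.9 -211.6   82. ]
 [ 486.  -220.3   82. ]
 [ 478.1 -280.3   82. ]
 [ 418.2 -271.7   82. ]
 [ 440.6 -253.5  142. ]
 [ 462.6 -257.9  142. ]
 [ 443.6 -232.   142. ]
 [ 465.8 -235.6  142. ]]
```

drive_tool(plan=[[[0,0.06,1.2],[-0.008,0,0],75],[[0,0.06,2.4],[-0.008,0,0],75],[[0,0.06,3.4],[-0.008,0,0],75],[[0,0.06,4],[-0.008,0,0],75],[[0,0.06,4.3],[-0.008,0,0],75],[[0,0.06,4.3],[-0.008,0,0],75],[[0,0.06,4.3],[-0.008,0,0],75]])

```text
time: 7.63
eef_pos: [453.0, -246.8, 100.9]
ee_rot: [3.14, 0.003, 1.411]
force: [-2.3, 0.3, -0.4]
width: 0.85
gripper_force: 0.0
```

drive_tool(plan=[[[0,0,0],[0,0,0],40],[[0,0,0],[0,0,0],30],[[0,0,0],[0,0,0],15],[[0,0,0],[0,0,0],15],[[0,0,0],[0,0,0],15],[[0,0,0],[0,0,0],15],[[0,0,0],[0,0,0],15],[[0,0,0],[0,0,0],15]])

```text
time: 8.3
eef_pos: [453.2, -248.0, 101.2]
ee_rot: [3.138, 0.004, 1.409]
force: [-2.4, 0.3, 2.8]
width: 0.273
gripper_force: 21.4
```

drive_tool(plan=[[[0,0,0],[0,0,0],15],[[0,0,-0.5],[0,0,0],15],[[0,0,-1.2],[0,0,0],15],[[0,0,-2.2],[0,0,0],15],[[0,0,-3.2],[0,0,0],15],[[0,0,-4.2],[0,0,0],15],[[0,0,-4.6],[0,0,0],15],[[0,0,-4.6],[0,0,0],15]])

```text
time: 8.97
eef_pos: [455.0, -248.4, 219.1]
ee_rot: [3.133, 0.006, 1.41]
force: [-0.3, -0.4, -1.1]
width: 0.276
gripper_force: 29.8
```

```bash
python3 - <<'E'
from h import *
c,Rp,Rg=plate()
ring=np.array([527.0,75.2,52.2])
n=Rp.apply([0,0,1])
goal(ring+n*(91.2+40),Rg)
print(bot.state()['ee_rot'])
E
```

```text
t 8.9667 pos [ 455.  -248.4  219.1] w 0.276 F [-0.3 -0.4 -1.1] gf 29.8
shift [13.284 -0.599  1.522] turn [-0.251  0.002  0.026]
[3.13256976 0.00590399 1.40955359]
```

drive_tool(plan=[[[1,0,-0.5],[0,0,0],15],[[2.5,-0.1,-0.5],[-0.03,0,0],15],[[4,-0.2,-0.3],[-0.07,0,0],15],[[5.5,-0.3,0],[-0.12,0,0.01],15],[[7,-0.4,0],[-0.17,0,0.02],15],[[8.5,-0.5,0.2],[-0.21,0,0.026],15],[[10,-0.6,0.5],[-0.251,0.002,0.026],15],[[11.4,-0.6,0.8],[-0.251,0.002,0.026],15]])

```text
time: 9.63
eef_pos: [481.0, 38.3, 192.1]
ee_rot: [2.889, -0.002, 1.384]
force: [0.8, -0.8, -0.7]
width: 0.271
gripper_force: 29.8
```

```bash
python3 - <<'E'
from h import *
c,Rp,Rg=plate()
ring=np.array([527.0,75.2,52.2])
goal(ring+Rp.apply([0,0,1])*(91.2+25),Rg)
E
```

```text
t 9.6333 pos [481.   38.3 192.1] w 0.271 F [ 0.8 -0.8 -0.7] gf 29.8
shift [1.79  0.054 1.156] turn [-0.008 -0.002 -0.   ]
```

drive_tool(plan=[[[0.9,0,0],[-0.005,0,0],15],[[1.7,0.05,0.2],[-0.008,0,0],15],[[1.75,0.05,0.6],[-0.008,-0.002,0],15],[[1.75,0.05,0.9],[-0.008,-0.002,0],15],[[1.75,0.05,1.0],[-0.008,-0.002,0],15],[[1.75,0.05,1.0],[-0.008,-0.002,0],15],[[1.75,0.05,1.0],[-0.008,-0.002,0],15]])

```text
time: 10.22
eef_pos: [498.7, 76.8, 170.1]
ee_rot: [2.882, 0.001, 1.382]
force: [0.2, -1.3, -0.9]
width: 0.267
gripper_force: 29.8
```

```bash
python3 - <<'E'
from h import *
c,Rp,Rg=plate()
ring=np.array([527.0,75.2,52.2])
a,b,e=[snap(n,n+'5')['image'][:,:,::-1] for n in ('wrist','scene','side')]
goal(ring+Rp.apply([0,0,1])*(91.2+10),Rg)
s=bot.state();tip=s['eef_pos']+R.from_euler('xyz',s['ee_rot']).apply([0,0,91.2])
for n in ('wrist','scene','side'): print(n,w2px(load(n+'5'),[tip,ring]).round(1).tolist())
k=lambda i,x,y,w,h,f: cv2.resize(i[y:y+h,x:x+w],None,fx=f,fy=f,interpolation=cv2.INTER_CUBIC)
cv2.imwrite('pics/c5.png',np.vstack([k(a,230,60,200,100,4)[:,:800],np.hstack([k(b,310,165,80,40,5),k(e,270,190,80,40,5)])]))
E
```

```text
t 10.3667 pos [499.5  77.2 171.5] w 0.267 F [-0.5 -0.9 -0.9] gf 29.8
shift [ 0.127 -0.169  0.843] turn [ 0.002  0.    -0.002]
wrist [[327.5, 196.5], [322.4, 183.6]]
scene [[350.6, 198.2], [350.5, 205.8]]
side [[296.6, 206.6], [295.3, 217.1]]
```

View pics/c5.png

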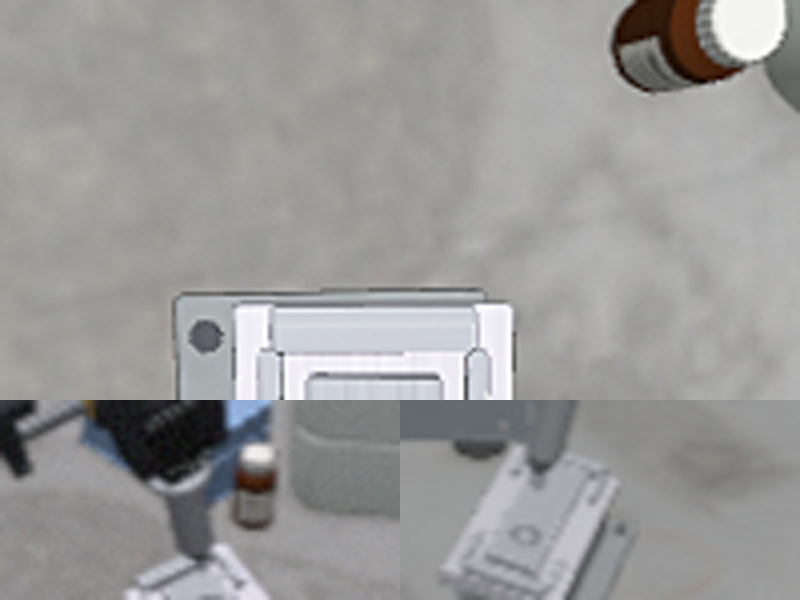

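The side crop shows the tip at about side (297.6,204) and the ring at (294.8,216.6), which matches the calculation. The strip is undisturbed in the wrist crop. Close in to about 8 mm, correcting sideways, then one last close look.

drive_tool(plan=[[[0.12,-0.17,0.3],[0,0,0],15],[[0.12,-0.17,0.6],[0,0,0],15],[[0.12,-0.17,0.8],[0,0,0],15],[[0.12,-0.17,0.86],[0,0,0],15],[[0.12,-0.17,0.86],[0,0,0],15],[[0.12,-0.17,0.86],[0,0,0],15]])

```text
time: 10.87
eef_pos: [501.1, 80.7, 148.8]
ee_rot: [2.881, 0.0, 1.384]
force: [-0.1, -0.6, -1.2]
width: 0.272
gripper_force: 29.8
```

```bash
python3 - <<'E'
from h import *
c,Rp,Rg=plate()
ring=np.array([527.0,75.2,52.2])
a,b,e=[snap(n,n+'6')['image'][:,:,::-1] for n in ('wrist','scene','side')]
goal(ring+Rp.apply([0,0,1])*(91.2),Rg)
s=bot.state();Rt=R.from_euler('xyz',s['ee_rot']);tip=s['eef_pos']+Rt.apply([0,0,91.2])
ax=[s['eef_pos']+Rt.apply([0,0,v]) for v in (35,79)]
for n in ('wrist','scene','side'): print(n,w2px(load(n+'6'),[tip,ring]+ax).round(1).tolist())
k=lambda i,x,y,w,h,f: cv2.resize(i[y:y+h,x:x+w],None,fx=f,fy=f,interpolation=cv2.INTER_CUBIC)
cv2.imwrite('pics/c6.png',np.hstack([k(a,275,130,100,150,4),np.vstack([k(b,325,185,50,40,7.5)[:,:375],k(e,270,185,50,40,7.5)])]))
E
```

```text
t 11.0167 pos [501.4  80.8 149.5] w 0.271 F [-0.1  0.8 -0.4] gf 29.8
shift [-0.029  0.011  0.381] turn [ 0.002 -0.    -0.   ]
wrist [[326.7, 196.8], [326.7, 194.5], [327.1, 221.5], [326.7, 201.2]]
scene [[349.7, 203.4], [350.5, 205.8], [346.1, 189.3], [349.0, 200.4]]
side [[296.0, 214.4], [295.3, 217.1], [300.8, 197.2], [297.0, 210.8]]
```

View pics/c6.png

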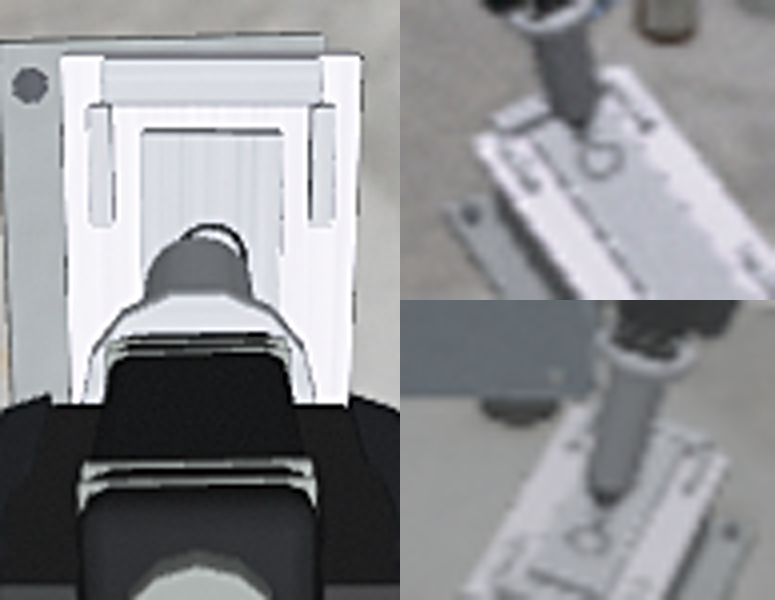

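The last crop shows the tip just short of the ring. Scene: tip (348.6,202.1), ring (351.5,205.9). Side: tip (296.8,211.9), ring (294.6,216.6). In the wrist view the ring is about 2.7 px right of the tip axis. I'll solve for the remaining tip-to-ring vector by least squares.

```bash
python3 - <<'E'
from h import *
c,Rp,Rg=plate()
ring=np.array([527.0,75.2,52.2]);M=Rp.as_matrix()
J=lambda n:(np.array([w2px(load(n),[ring+5*M[:,i]])[0]-w2px(load(n),[ring-5*M[:,i]])[0] for i in range(3)])/10).T
A=np.vstack([J('scene6'),J('side6'),J('wrist6')[:1]])
b=np.array([2.9,3.8,-2.2,4.7,2.75])
v,res,_,_=np.linalg.lstsq(A,b,rcond=None)
print('tip->ring plate frame mm',v.round(1),'resid px',(A@v-b).round(1));print('expected',Rp.inv().apply(ring-(bot.state()['eef_pos']+R.from_euler('xyz',bot.state()['ee_rot']).apply([0,0,91.2]))).round(1))
E
```

```text
tip->ring plate frame mm [  2.7  -1.8 -17.6] resid px [-0.6  0.4  0.  -0.2  0.2]
expected [ 0.1 -0.7 -9.5]
```

drive_tool(plan=[[[-0.06,0.08,0.1],[0,0,0],15],[[-0.06,0.08,0.2],[0,0,0],15],[[-0.06,0.08,0.28],[0,0,0],15],[[-0.06,0.08,0.32],[0,0,0],15],[[-0.06,0.08,0.32],[0,0,0],15]])

```text
time: 11.43
eef_pos: [504.5, 78.4, 141.4]
ee_rot: [2.881, 0.0, 1.384]
force: [1.0, 0.4, -1.5]
width: 0.272
gripper_force: 29.8
```

```bash
cat > m.py <<'E'
from h import *
c,Rp,Rg=plate(); ring=np.array([527.0,75.2,52.2]); F=[];P=[]
import sys
for i in range(int(sys.argv[1])):
    bot.get_image('wrist'); s=bot.state(); F.append(Rp.inv().apply(s['force'])); P.append(Rp.inv().apply(s['eef_pos']+R.from_euler('xyz',s['ee_rot']).apply([0,0,91.2])-ring))
print('t',s['time'],'F plate',np.mean(F,0).round(2),np.std(F,0).round(1),'tip-ring nominal',np.mean(P,0).round(2),'gf',s['gripper_force'])
E
python3 m.py 6
```

```text
t 11.7333 F plate [-0.14  0.11 -1.13] [0.5 0.2 0.2] tip-ring nominal [ 1.48 -0.93  1.23] gf 29.761431288416134
```

drive_tool(plan=[[[0,0,0.06],[0,0,0],15],[[0,0,0.12],[0,0,0],15],[[0,0,0.12],[0,0,0],15]])

```text
time: 11.98
eef_pos: [505.8, 78.4, 139.1]
ee_rot: [2.88, 0.0, 1.384]
force: [0.1, -0.5, -0.2]
width: 0.268
gripper_force: 29.8
```

```bash
python3 m.py 6
```

```text
t 12.2833 F plate [ 0.28 -0.06  0.66] [0.3 0.6 0.5] tip-ring nominal [ 1.87 -0.82 -1.57] gf 29.764149653856293
```

drive_tool(plan=[[[0,0,0.06],[0,0,0],15],[[0,0,0.12],[0,0,0],15],[[0,0,0.12],[0,0,0],15],[[0,0,0.12],[0,0,0],15]])

```text
time: 12.62
eef_pos: [506.6, 78.2, 136.3]
ee_rot: [2.88, 0.0, 1.384]
force: [-0.1, -0.4, 1.6]
width: 0.27
gripper_force: 29.8
```

```bash
python3 - <<'E'
from h import *
d=snap('wrist','w7');snap('scene','s7');e=snap('side','q7')
# barrel/ring offset numerically: dark ring pixels near strip, row profile
E
python3 m.py 8
```

```text
t 13.1667 F plate [ 0.51 -0.07  1.62] [0.6 0.5 0.4] tip-ring nominal [ 1.76 -0.86 -4.63] gf 29.76599840210838
```

Net push is about 2.75 N at about 5 mm of travel, which is half-way. The lateral estimate is within about 2 mm. Handing in.

```bash
python3 -c "
from bench import bot
print(bot.close_job())"
```

```text
the job is handed in; nothing more can be done
None
```

I handed the job in with the strip seated flat in the rest, ring up and to the left, and the probe held square to it, pressing with about 2.7 N, roughly half its travel; the hand-in gave no verdict, and I put the tip within about 2 mm of the ring's centre but did not look at it again after contact.

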